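# Load the vibration polisher, latch its sprung bar and start it

## Robot

A 6-joint arm with a two-finger parallel gripper is mounted at the origin on a cart in front of the work surface, level with it; the furniture and walls round the work are solid. World frame = base frame: x ahead of the robot, y to its left, z up, the work surface at z = 0. Lengths are in m, angles in rad, forces in N, time in s.
With the tool pointing down it reaches from about 0.275 to 0.825 m from the base axis. Payload 4.9 kg.
Tool frame: the origin (TCP) lies midway between the tips of the shut fingers; the grasp point (between the pads) lies 19 mm behind it (bot.grip_depth is the distance from the TCP to the grasp point, in m); z points along the fingers, y is the line along which they close (so a half turn about z gives the same grasp; the last joint's range is limited). The gripper opens to 85 mm and grips with 20 to 120 N. Pads are 22 mm wide; open, the fingers measure 114 mm over their backs; the gripper's body (76 mm by 85 mm) begins 54 mm behind the grasp point. The pads swing forward as they close: fully open they stand 13 mm farther back than shut.
Start: joints at [-1.35, 0.326, -0.193, 1.052, 0, 1.437], TCP at [0.191, -0.516, 0.231] pointing down, gripper open.
Joint ranges: [-2.65, 2.65], [-0.97, 1.79], [-1.3, 1.35], [-1.93, 2.1], [-1.47, 1.37], [-3.14, 3.14]. Speed limits (rad/s): [2.57, 2.57, 3.14, 3.14, 3.14, 3.14].

## Interface

Orientations are given as a unit quaternion [w, x, y, z].
In Python, from cell import bot gives the robot as it stands. Calls block until the motion is done:
- bot.move_pose(position, orientation): joint-space move of the TCP to a pose.
- bot.move_linear(position, speed=0.15, rotation=None, until_force=None): straight line of the TCP; rotation=None keeps the orientation; speed is the mean speed in m/s. With until_force (N) it stops when the force on the tool has changed by that much, and returns True; else False.
- bot.goto_joints(angles): joint-space move.
- bot.set_gripper(opening, grasp_force=None): opening from 0.0 (shut) to 1.0 (fully open); grasp_force is the grip in N (None keeps the last); returns when the fingers have stopped.
- bot.wait(seconds).
- bot.solve_ik(position, orientation): joint angles nearest the present ones, or None.
- bot.camera(name): name is "scene" or "top" or "wrist"; returns the picture (384x512x3 uint8, red, green, blue); there is no depth.
- bot.calibration(name): a dict with "mtx" (3x3 intrinsics, pixels), "extrinsics" (4x4, takes a point from world to camera coordinates); the wrist camera has in their place "hand_eye" (4x4, takes a point from camera to tool coordinates, whose origin is the TCP and whose axes are the flange's). Camera axes: x right, y down, z forward; pixel columns grow to the right and rows downward; lengths in m; the calibration is good to about 2 mm. A picture is of the moment at which its call begins: read the wrist's pose just before it. calibration takes no time and is no camera call.
A pose or a line that the arm cannot do raises bot.PlanningError and nothing moves.
- bot.close_job(): hands the job in; it is judged then, once.
Trained networks look in the newest picture that a camera, given by its name, has taken for a name from the list of things; names that differ only in an ending like _2 or _b are one class to them, and where a whole thing is asked for, a point or a joint stands for the part that bears it (a point fixed in the world has none). Each returns a list of dicts, best first, with "confidence" (0 to 1); they miss things now and then, are a little off and sometimes report something else, mostly with a low value. They report only what shows in the picture. A call takes as long as a camera call. They do not tell look-alikes from the thing itself.
- bot.search_frame(camera, thing): "bbox" ([left, top, width, height] in pixels, round what is visible of it).
Readings, each from a call of its own:
- bot.read_clock(): time.
- bot.read_joint_positions(): joint angles.
- bot.read_joint_vel(): joint speeds.
- bot.read_joint_efforts(): joint torques, N m.
- bot.read_position(): TCP position.
- bot.read_tool_rot(): TCP orientation.
- bot.read_ft_force(): force on the tool from outside, world axes, zero at the start.
- bot.read_moment(): the same for the moment, N m.
- bot.read_gripper_width(): opening from 0.0 (shut) to 1.0 (fully open).
- bot.read_finger_force(): force on a finger pad.
Only numpy, scipy, OpenCV 4.12 (cv2) and the standard library are available. Lean on these libraries where they do the work, as an engineer would, in place of code of your own. Each camera call takes 0.05 s, during which the arm holds its last target. There are 200 camera calls.

## Task

Take the marker pen out of the polisher and lay it in the pen tray, and lay every rivet setter from the table flat in a cradle of its own. Then swing the sprung retaining bar over the cradles to its stop and, holding it there, push its red bolt down so that the bar stays latched; only then turn the timer dial clockwise to its end stop. Leave the white wax tin and the cream thread spool beside the work where they are.

Things in the scene. Friction and masses are not known exactly. Their poses are not given: they have to be found in the camera images.
- setter_1: steel rivet setter, a plain bar 17 wide, 128 long, 17 high mm (length along its own y), lying flat on the table at the left at the start; origin at the centre of its underside. Two to four of the four setters are there; absent ones read None
- setter_1_mid (a point): centre of that setter's bar, at half its height (axes as the setter's); None when the setter is absent
- setter_2: steel rivet setter, a plain bar 14 wide, 120 long, 14 high mm (length along its own y), lying flat on the table at the left at the start; origin at the centre of its underside. Two to four of the four setters are there; absent ones read None
- setter_2_mid (a point): centre of that setter's bar, at half its height (axes as the setter's); None when the setter is absent
- setter_3: steel rivet setter, a plain bar 18 wide, 150 long, 18 high mm (length along its own y), lying flat on the table at the left at the start; origin at the centre of its underside. Two to four of the four setters are there; absent ones read None
- setter_3_mid (a point): centre of that setter's bar, at half its height (axes as the setter's); None when the setter is absent
- setter_4: steel rivet setter, a plain bar 17 wide, 128 long, 17 high mm (length along its own y), lying flat on the table at the left at the start; origin at the centre of its underside. Two to four of the four setters are there; absent ones read None
- setter_4_mid (a point): centre of that setter's bar, at half its height (axes as the setter's); None when the setter is absent
- pen: dark blue marker pen, 15 wide, 130 long (along its own y), 15 high mm; at the start it lies in one of the cradles; origin at the centre of its underside
- pen_mid (a point): centre of the pen at half its height (axes as the pen's)
- polisher: vibration polisher, fixed to the table: yellow deck 290 (x) by 190 (y) mm, its top 12 mm above the origin, which lies on the table under its middle. Four parallel open cradles run along its y at x = -69, -23, 23, 69 mm. The hinge post of the bar stands at x = 115, y = 0 mm, 56 mm high
- cradle_1 (a point): middle of the cradle nearest the robot, on the deck. Cradles are 26 mm wide and 46 mm apart, between black teeth 14 mm high above the deck, in two combs at y = -40 and 40 mm (each 14 mm thick). Parts lie on the deck; between the combs it is bare, so fingers reach down beside a part's middle. Low end rims (14 mm) stand at y = -90 and 90 mm
- bar (a joint): angle of the aluminium retaining bar. 0 = open: it points to the polisher's -y (right), 75 deg short of closed. Grows clockwise seen from above; 1.309 rad = closed at its stop, lying along the polisher's -x over the middles of the cradles, lowest part 34.5 mm, top 48 mm above the table. A damped torsion spring drives it open: 1.4 N at the grip when open, 3.4 N when closed; let go, it is open after a second
- bolt (a joint): travel of the drop bolt at the bar's free end, worked by its red grip: 0 = up, 0.016 m = fully down; 2 N of friction keeps it where it is left. Pushed down with the bar closed (over 1.30 rad), its pin goes behind the keeper and holds the bar; engaged from 0.010 m. Up, the pin clears the keeper by 4 mm; pushed too early it lands on the keeper or before it and must be pulled up again
- bolt_grip (a point): middle of the bolt's red upright cylindrical grip, 25 mm in diameter, 42 mm high (18 mm of it above this point); on the bolt's axis, 227 mm from the hinge axis; with the bolt up it is 88 mm above the table, with the bolt down 72 mm. It may turn in the fingers while the bar swings
- keeper (a point): steel keeper on the deck's front edge, top of it, where the bolt's axis stands when the bar is closed, at polisher x = -112, y = 0 mm, 30 mm above the table
- timer (a joint): timer dial, grows clockwise seen from above; 0 = off, 2.4 rad = the end stop of full time. It starts somewhere between 0.1 and 0.8 and stays where it is left (turning it takes about 0.04 N m)
- timer_box: white timer box, fixed to the table, 100 by 100 by 30 mm high, origin under its centre on the table. On it, on its vertical axis, sits the black dial: a disc with an upright bar grip across it, 46 mm long, 14 mm wide, 30 mm high, top 74 mm above the table. At timer = 0 this bar lies along the box's x; it turns clockwise seen from above by the joint's value
- timer_grip (a point): on the dial's axis, at the height to grip
- pen_tray: wooden pen tray, open, fixed to the table, 90 (x) by 180 (y) by 22 mm high, walls 5 mm, floor 5 mm thick; origin under its centre on the table
- wax_tin: round white tin with red label, 68 mm diameter, 43 mm high, bystander, leave alone; origin under its centre
- spool: cream thread spool, 40 mm diameter, 49 mm high, bystander, leave alone; origin under its centre
Mind the look-alikes: they are no part of the job. Leave any yellow look-alike of the setter_4 alone.

How it is judged:
By the outcome, as a careful person would: the job done as asked, in the order asked, and still so for the second after the job is handed in, with the robot touching nothing.
Of setter_1, setter_2, setter_3, setter_4 only 2 to 4 are there at a start; the rules pass over those that are not, and their reading is None.
At some moment in a run one of setter_1, setter_2, setter_3, setter_4, pen may be knocked a few centimetres aside while the robot is not near it.
Once in a run the grip may slacken for a moment while it holds something.
It also fails if it takes over 210 s, if anything falls off the work surface, if the arm or the gripper's body presses on something with over 40 N, if the wrist force passes 120 N, or if a joint passes its speed limit or range.

## Working session

There is one attempt and no reset: what is moved stays moved. The work goes in short steps, each a Python script; the robot and the scene stay as the last script left them, time stands still between calls to the robot, and variables do not carry over. Pictures are saved under pics/ and viewed, at most 14 in all, crops included, and the job is handed in when it is done.

```bash
mkdir -p pics; ls
python3 - <<'E'
from cell import bot
import cv2,numpy as np
for n in("top","scene"):
    im=bot.camera(n); cv2.imwrite(f"pics/{n}0.png",cv2.resize(im[:,:,::-1],(800,600),interpolation=cv2.INTER_CUBIC))
    c=bot.calibration(n);print(n,c["mtx"].round(1).tolist(),c["extrinsics"].round(3).tolist())
    for t in("setter_1","setter_2","setter_3","pen","polisher","bolt_grip","timer_box","timer_grip","pen_tray","wax_tin","spool","keeper"):
        try: print(t,[(np.round(d["bbox"]).tolist(),round(d["confidence"],2)) for d in bot.search_frame(n,t)])
        except Exception as e: print(t,e)
print(bot.calibration("wrist"),bot.grip_depth,bot.read_tool_rot(),bot.read_clock())
E
```

```text
pics
top [[411.7, 0.0, 249.6], [0.0, 411.7, 192.6], [0.0, 0.0, 1.0]] [[0.031, -1.0, -0.006, 0.004], [-0.975, -0.029, -0.22, 0.531], [0.22, 0.013, -0.975, 1.401], [0.0, 0.0, 0.0, 1.0]]
setter_1 [([169.0, 244.0, 31.0, 4.0], 0.69), ([165.0, 203.0, 43.0, 2.0], 0.67), ([138.0, 205.0, 14.0, 30.0], 0.61)]
setter_2 [([169.0, 244.0, 31.0, 4.0], 0.69), ([165.0, 203.0, 43.0, 2.0], 0.67), ([138.0, 205.0, 14.0, 30.0], 0.61)]
setter_3 [([169.0, 244.0, 31.0, 4.0], 0.69), ([165.0, 203.0, 43.0, 2.0], 0.67), ([138.0, 205.0, 14.0, 30.0], 0.61)]
pen [([313.0, 160.0, 9.0, 11.0], 0.73), ([236.0, 184.0, 34.0, 10.0], 0.7)]
polisher [([226.0, 147.0, 96.0, 80.0], 0.94)]
bolt_grip [([318.0, 164.0, 6.0, 3.0], 0.38)]
timer_box [([330.0, 222.0, 31.0, 26.0], 0.73)]
timer_grip [([341.0, 233.0, 6.0, 10.0], 0.54)]
pen_tray [([231.0, 146.0, 94.0, 76.0], 0.29)]
wax_tin [([281.0, 234.0, 17.0, 21.0], 0.82)]
spool [([173.0, 155.0, 13.0, 14.0], 0.65), ([164.0, 238.0, 38.0, 12.0], 0.41), ([163.0, 198.0, 42.0, 9.0], 0.27)]
keeper [([229.0, 146.0, 91.0, 80.0], 0.75)]
scene [[395.4, 0.0, 259.1], [0.0, 395.4, 191.0], [0.0, 0.0,
[... 674 characters left out ...]
168.0, 106.0, 73.0], 0.18)]
keeper [([216.0, 171.0, 96.0, 71.0], 0.84), ([321.0, 222.0, 31.0, 19.0], 0.7)]
{'mtx': array([[269.79641512,   0.        , 252.80114326],
       [  0.        , 269.79641512, 192.35008093],
       [  0.        ,   0.        ,   1.        ]]), 'hand_eye': array([[-9.10454491e-04, -9.51935887e-01, -3.06295998e-01,
         7.81889686e-02],
       [ 9.99999582e-01, -8.92461178e-04, -1.98789041e-04,
         1.74303542e-04],
       [-8.41228655e-05, -3.06296051e-01,  9.51936301e-01,
        -1.42287875e-01],
       [ 0.00000000e+00,  0.00000000e+00,  0.00000000e+00,
         1.00000000e+00]])} 0.0187 [-1.76979534e-06  9.84309111e-01  1.76452753e-01 -5.87374921e-06] 1.3
```

View pics/top0.png

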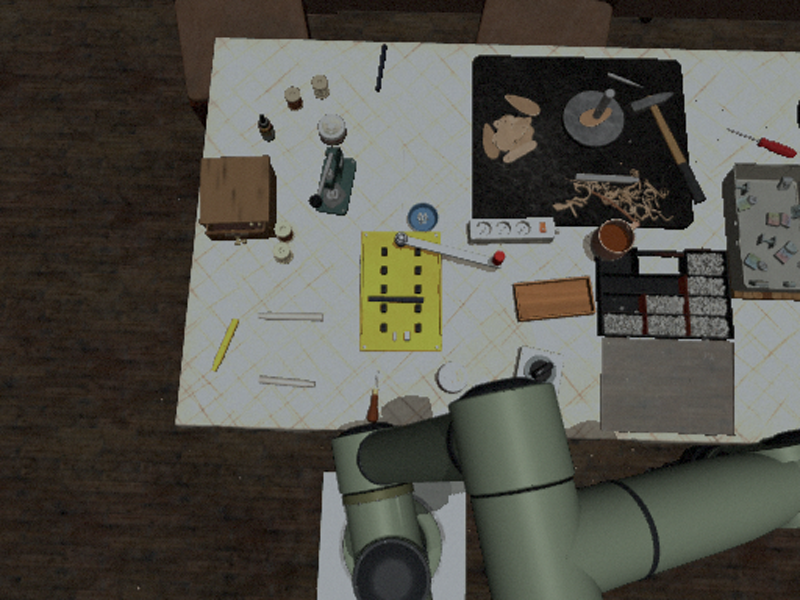

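View pics/scene0.png

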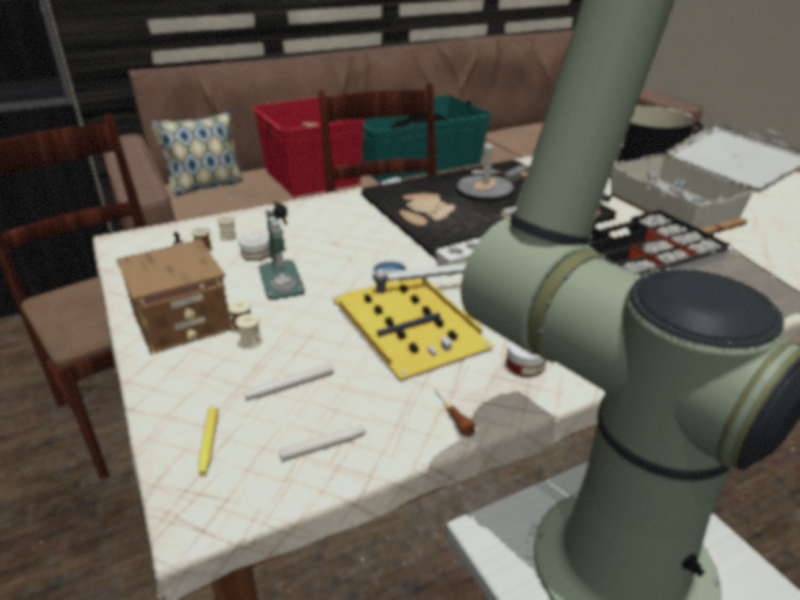

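The top view shows two steel setters at (291,317) and (287,381), plus a yellow look-alike at (225,345) that I'll leave alone. The pen lies in the polisher's cradle at (396,299). A second dark pen on the table at (381,67) is another look-alike. The tray is at (553,299), the dial at (540,370) and the red bolt at (498,258).

```bash
cat > h.py <<'E'
from cell import bot
import numpy as np, cv2
from scipy.spatial.transform import Rotation as R
def q(a): return [0,np.cos(a/2),np.sin(a/2),0]   # tool down, tool x at world angle a; closes across a
def down(xy,z,a,**k): bot.move_pose([xy[0],xy[1],z],q(a))
def cam(n):
    c=bot.calibration(n)
    if n!="wrist": 
        E=np.linalg.inv(c["extrinsics"]); return bot.camera(n),c["mtx"],E
    p=bot.read_position(); w=bot.read_tool_rot()
    T=np.eye(4); T[:3,:3]=R.from_quat([w[1],w[2],w[3],w[0]]).as_matrix(); T[:3,3]=p
    return bot.camera(n),c["mtx"],T@c["hand_eye"]
def world(uv,z,M,E):
    uv=np.atleast_2d(np.asarray(uv,float)); d=np.c_[(uv-[M[0,2],M[1,2]])/[M[0,0],M[1,1]],np.ones(len(uv))]@E[:3,:3].T
    return E[:3,3]+d*((z-E[2,3])/d[:,2])[:,None]
def pix(P,M,E):
    P=np.atleast_2d(P); c=(P-E[:3,3])@E[:3,:3]; return c[:,:2]/c[:,2:]*[M[0,0],M[1,1]]+[M[0,2],M[1,2]]
def rect(mask,z,M,E):
    """largest blob -> world min-area rect: centre, (long,short), angle of long axis"""
    n,l,s,_=cv2.connectedComponentsWithStats(mask.astype(np.uint8)); k=1+np.argmax(s[1:,4])
    c=max(cv2.findContours((l==k).astype(np.uint8),0,2)[0],key=cv2.contourArea).reshape(-1,2)
    W=world(c,z,M,E)[:,:2]; (cx,cy),(w,h),a=cv2.minAreaRect((W*1000).astype(np.float32))
    if w<h: w,h,a=h,w,a+90
    return np.array([cx,cy])/1000,(w,h),np.deg2rad(a),c
def save(im,n): cv2.imwrite(f"pics/{n}.png",cv2.resize(im[:,:,::-1],(800,600),interpolation=cv2.INTER_CUBIC))
E
python3 - <<'E'
from h import *
im,M,E=cam("top"); s=512/800
for n,uv,z in [("setA",(291,317),.017),("setB",(287,381),.017),("yel",(225,345),.017),("deck",(401,291),.012),("pen",(396,299),.027),("hinge",(401,240),.056),("bolt",(498,258),.106),("tray",(553,299),.022),("dial",(540,370),.074),("tin",(452,377),.04),("cup",(612,238),.06),("compart",(600,335),.05)]:
    print(n,world(np.array(uv)*s,z,M,E)[0].round(3))
hsv=cv2.cvtColor(im,cv2.COLOR_RGB2HSV)
m=cv2.inRange(hsv,(22,130,90),(35,255,255)); m=cv2.morphologyEx(m,3,np.ones((9,9)))
c,wh,a,_=rect(m,.012,M,E); print("deck",c,wh,np.rad2deg(a))
c=(np.array([.45,.28]))
down(c,.33,np.pi/2*0)
im,M,E=cam("wrist"); save(im,"w1")
for t in("setter_1","polisher"): print(t,[(np.round(d["bbox"]).tolist(),round(d["confidence"],2)) for d in bot.search_frame("wrist",t)])
print(bot.read_clock(),bot.read_joint_positions())
E
```

```text
setA [0.495 0.25  0.017]
setB [0.347 0.249 0.017]
yel [0.425 0.398 0.017]
deck [ 0.566 -0.004  0.012]
pen [0.543 0.007 0.027]
hinge [ 0.678 -0.001  0.056]
bolt [ 0.625 -0.218  0.106]
tray [ 0.555 -0.358  0.022]
dial [ 0.382 -0.313  0.074]
tin [ 0.365 -0.124  0.04 ]
cup [ 0.695 -0.489  0.06 ]
compart [ 0.468 -0.455  0.05 ]
deck [ 0.56824634 -0.00317735] (283.8865051269531, 188.63153076171875) 1.7146540880203247
setter_1 [([224.0, 117.0, 91.0, 16.0], 0.94), ([174.0, 129.0, 26.0, 73.0], 0.74), ([234.0, 204.0, 71.0, 12.0], 0.68)]
polisher [([362.0, 0.0, 150.0, 170.0], 0.87)]
4.9583 [ 4.16632474e-01  2.43228063e-01 -5.46190557e-02  1.27305636e+00
 -6.55432751e-05 -2.72425581e+00]
```

View pics/w1.png

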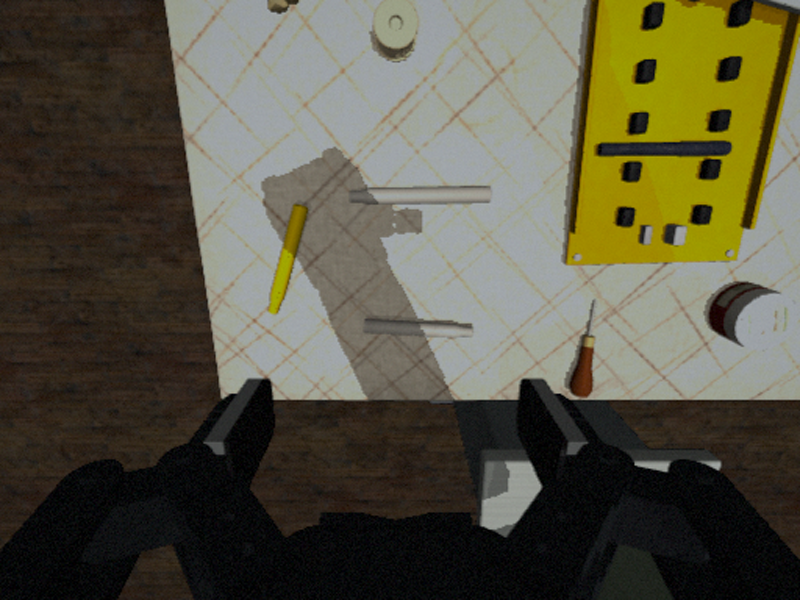

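The wrist view shows only two steel setters, at (420,194) and (418,327). The yellow one at (287,260) is the look-alike. The polisher pen is at (665,149). Next I'll locate the polisher precisely by fitting its teeth.

```bash
cat >> h.py <<'E'
def blobs(mask,amin,amax):
    n,l,s,c=cv2.connectedComponentsWithStats(mask.astype(np.uint8))
    return [c[i] for i in range(1,n) if amin<s[i,4]<amax]
E
python3 - <<'E'
from h import *
down([.55,-.06],.30,-np.pi/2)
im,M,E=cam("wrist"); save(im,"w2")
hsv=cv2.cvtColor(im,cv2.COLOR_RGB2HSV)
ye=cv2.inRange(hsv,(22,130,60),(35,255,255)); deck=cv2.morphologyEx(ye,3,np.ones((25,25)))
c,wh,a,_=rect(deck,.012,M,E); print("deck",c,wh,np.rad2deg(a))
dark=(hsv[:,:,2]<70)&(deck>0)
B=np.array(blobs(dark,15,400)); print(len(B))
W=world(B,.021,M,E)[:,:2]
T=np.array([[x,y] for y in(-.04,.04) for x in(-.092,-.046,0,.046,.092)])
th=0; t=np.array([.567,-.003])
for it in range(10):
    Rm=np.array([[np.cos(th),-np.sin(th)],[np.sin(th),np.cos(th)]]); P=T@Rm.T+t
    D=np.linalg.norm(P[:,None]-W[None],axis=2); j=D.argmin(1); ok=D[np.arange(10),j]<.015
    A,B2=T[ok],W[j[ok]]; u,s,v=np.linalg.svd((A-A.mean(0)).T@(B2-B2.mean(0))); Rn=(u@v).T
    th=np.arctan2(Rn[1,0],Rn[0,0]); t=B2.mean(0)-Rn@A.mean(0)
print("polisher",t.round(4),np.rad2deg(th),ok.sum(),(D[np.arange(10),j]*1000).round(1))
for n in("pen","timer_box","bolt_grip","pen_tray"): print(n,[(np.round(d["bbox"]).tolist(),round(d["confidence"],2)) for d in bot.search_frame("wrist",n)])
print(bot.read_clock())
E
```

```text
deck [0.56948889 0.00099182] (288.13348388671875, 197.01925659179688) 1.4593518972396853
16
polisher [ 0.5695 -0.003 ] 1.4150450602449824 10 [0.7 0.4 0.6 0.4 0.9 0.5 0.6 0.2 0.1 0.9]
pen [([249.0, 159.0, 9.0, 76.0], 0.87)]
timer_box [([347.0, 0.0, 61.0, 11.0], 0.72)]
bolt_grip [([170.0, 17.0, 28.0, 31.0], 0.58), ([148.0, 17.0, 183.0, 230.0], 0.43)]
pen_tray [([224.0, 1.0, 61.0, 10.0], 0.63)]
6.5417
```

View pics/w2.png

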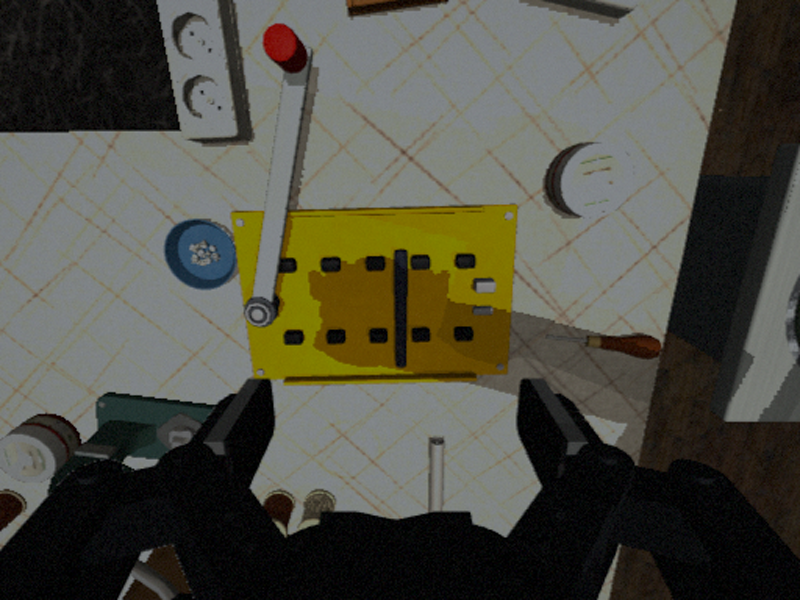

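Run:
```python
from h import *
im,M,E=cam("wrist"); print("pen",world([253.5,197],.027,M,E).round(4), "bolt",world(np.array([285,42])*.64,.106,M,E).round(4))
down([.47,-.27],.30,np.pi/2)
im,M,E=cam("wrist"); save(im,"w3")
hsv=cv2.cvtColor(im,cv2.COLOR_RGB2HSV)
P=pix([[.555,-.358,.022],[.382,-.313,.05]],M,E); print(P.round())
for n in("pen_tray","timer_box","timer_grip"):
    for d in bot.search_frame("wrist",n)[:2]:
        l,t,w,h=d["bbox"]; print(n,np.round(d["bbox"]),round(d["confidence"],2),world([l+w/2,t+h/2],{"p":.022,"b":.03,"g":.074}[n[0] if n[0]=="p" else n[6]],M,E).round(4))
u,v=P[0].astype(int); print(hsv[v-3:v+4:3,u-3:u+4:3].reshape(-1,3).tolist())
```

```text
pen [[0.5488 0.0038 0.027 ]] bolt [[ 0.6272 -0.2197  0.106 ]]
[[304. 210.]
 [195. 189.]]
pen_tray [273. 156.  62. 105.] 0.78 [[ 0.5542 -0.3551  0.022 ]]
timer_box [168. 152.  68.  67.] 0.57 [[ 0.3885 -0.3129  0.03  ]]
timer_grip [182. 178.  32.  33.] 0.92 [[ 0.3915 -0.3126  0.074 ]]
[[14, 172, 141], [14, 177, 151], [14, 177, 143], [13, 175, 140], [14, 174, 152], [14, 174, 145], [14, 174, 139], [13, 170, 150], [14, 173, 147]]
```

View pics/w3.png

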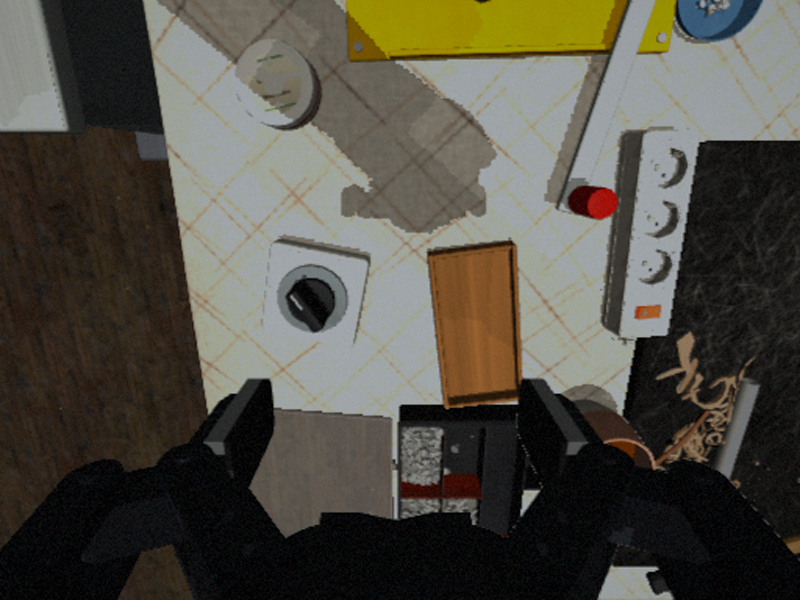

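Tray centre is about (475,322), the dial is at (312,302), and the bolt grip is at (592,200) next to a power strip. Now I'll measure the tray and dial angles, then move the pen.

```bash
cat >> h.py <<'E'
POL=np.array([.5695,-.003]); PTH=np.deg2rad(1.4)
def pol(x,y=0): return POL+np.array([x*np.cos(PTH)-y*np.sin(PTH),x*np.sin(PTH)+y*np.cos(PTH)])
def lin(xy,z,v=.15,**k): return bot.move_linear([xy[0],xy[1],z],speed=v,**k)
def look(name,z,near,r=.05):
    """centre of the detection nearest to 'near' in a fresh wrist picture"""
    im,M,E=cam("wrist"); best=None
    for d in bot.search_frame("wrist",name):
        l,t,w,h=d["bbox"]; p=world([l+w/2,t+h/2],z,M,E)[0,:2]; e=np.linalg.norm(p-near)
        if e<r and (best is None or e<best[0]): best=(e,p,d["bbox"],d["confidence"])
    print(name,best); return best and best[1]
def state(m): print(m,"w",round(bot.read_gripper_width(),3),"f",round(float(np.max(bot.read_finger_force())),1),"t",round(bot.read_clock(),1))
E
python3 - <<'E'
from h import *
im,M,E=cam("wrist"); hsv=cv2.cvtColor(im,cv2.COLOR_RGB2HSV)
m=cv2.inRange(hsv,(8,110,50),(20,255,255)); m[:150]=0; m[265:]=0; m[:,:265]=0; m[:,340:]=0
m=cv2.morphologyEx(m,3,np.ones((5,5)))
c,wh,a,_=rect(m,.022,M,E); a=(a+np.pi/2)%np.pi-np.pi/2; print("tray",c,wh,np.rad2deg(a))
cv2.imwrite("pics/dial.png",cv2.resize(im[150:225,160:240,::-1],None,fx=6,fy=6,interpolation=2))
p=np.array([.5488,.0038]); A=-np.pi/2+PTH
bot.set_gripper(.4,40)
down(p,.20,A)
n=look("pen",.027,p)
if n is None: raise SystemExit
lin(n,.06,.2); lin(n,.015,.08,until_force=15)
print(bot.read_position())
bot.set_gripper(0,40); state("grip")
lin(n,.06,.1); lin(n,.2,.25); state("lift")
E
```

```text
tray [ 0.55816827 -0.35922577] (182.86767578125, 89.60602569580078) -82.59325408935547
pen (np.float64(0.006260109803405895), array([0.54306509, 0.00630994]), [251.1, 126.3, 12.8, 100.9], 0.96)
[0.54333913 0.00627589 0.01522479]
grip w 0.162 f 39.7 t 13.9
lift w 0.156 f 39.2 t 15.2
```

View pics/dial.png

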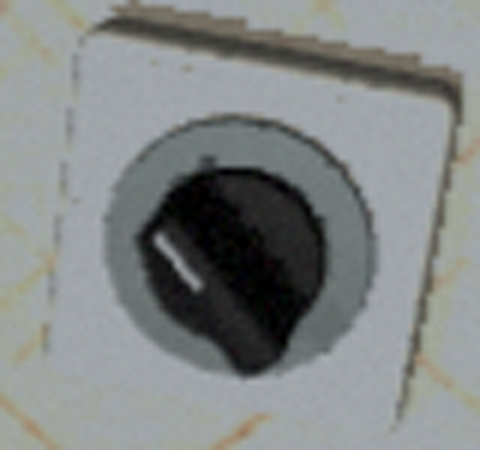

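The dial's white mark runs from (155,237) to (200,290) in the crop, so the bar lies at about -50° in the world. The box edge is at -10°, which puts the timer at about 0.7 rad. The pen is held, so I'll lay it in the tray next.

```bash
cat > s.py <<'E'
from h import *
import sys
A=-np.pi/2+PTH
def pick(p,z,h,name):
    bot.set_gripper(.5); down(p,.22,-np.pi/2)
E
python3 - <<'E'
from h import *
T=np.array([.557,-.358]); a=np.deg2rad(-82.6)
down(T,.2,a); state("above tray")
lin(T,.06,.2); print(lin(T,.0105,.05,until_force=8),bot.read_position(),bot.read_ft_force())
state("low"); bot.set_gripper(.4)
lin(T,.15,.2); 
im,M,E=cam("wrist"); save(im,"w4"); print(look("pen",.02,T,.08))
# look at both setters
bot.set_gripper(.6)
S=np.array([.42,.25]); down(S,.26,-np.pi/2)
im,M,E=cam("wrist"); save(im,"w5")
for n in [.495,.347]: look("setter_1",.017,np.array([n,.25]),.08)
print(bot.read_clock(), pix([[.495,.25,.017],[.347,.25,.017]],M,E).round())
E
```

```text
above tray w 0.16 f 39.2 t 16.6
False [ 0.55728901 -0.35824416  0.01089762] [ 0.12746323  0.66064524 -1.09120172]
low w 0.162 f 39.2 t 18.6
pen (np.float64(0.0035707361335462614), array([ 0.55938965, -0.36065325]), [241.5, 120.5, 16.3, 121.1], 0.63)
[ 0.55938965 -0.36065325]
setter_1 (np.float64(0.0013438661442580285), array([0.49571482, 0.25113799]), [190.4, 112.3, 20.8, 103.4], 0.95)
setter_1 (np.float64(0.0019606261171416124), array([0.34590696, 0.24837233]), [292.1, 118.3, 24.1, 87.1], 0.76)
22.7417 [[201. 163.]
 [303. 163.]]
```

View pics/w4.png

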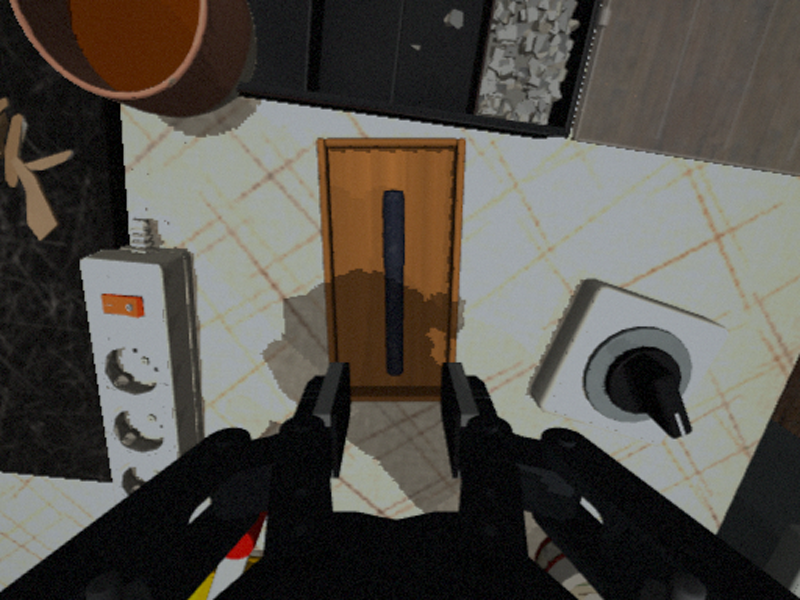

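View pics/w5.png

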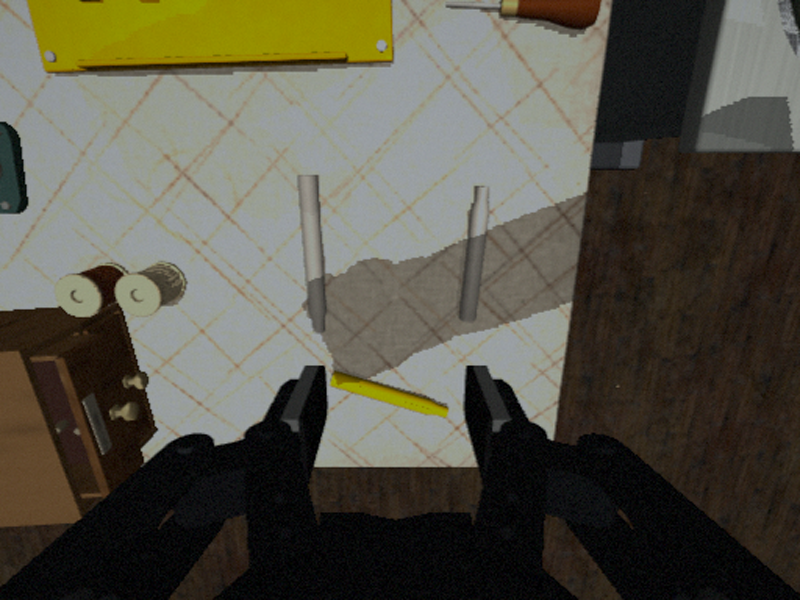

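The pen lies flat in the tray. The setters run from (308,177) to (319,331) and from (481,187) to (467,320). I'll pick up the first one.

```bash
cat > s.py <<'E'
from h import *
A=-np.pi/2+PTH
def axis(p1,p2,z,M,E):
    w=world(np.array([p1,p2])*.64,z,M,E)[:,:2]; d=w[0]-w[1]
    print("len",np.linalg.norm(d),"centre",w.mean(0),"ang",np.rad2deg(np.arctan2(d[1],d[0]))); return w.mean(0),np.arctan2(d[1],d[0])
def pick(p,ang,f=60):
    bot.set_gripper(.55); down(p,.18,ang)
    n=look("setter_1",.016,p,.06)
    if n is None or np.linalg.norm(n-p)>.008: print("moved?"); save(cam("wrist")[0],"moved"); raise SystemExit
    p=n if abs(n-p).max()<.008 else p
    lin(p,.05,.2); lin(p,.0035,.06,until_force=15)
    bot.set_gripper(0,f); state("grip"); lin(p,.05,.1); lin(p,.18,.25); state("lift")
def place(k):
    c=pol((-.069,-.023,.023,.069)[k-1]); down(c,.16,A); state("above")
    lin(c,.06,.15); print(lin(c,.0158,.04,until_force=10),bot.read_position().round(4)); state("low")
    bot.set_gripper(.33); lin(c,.06,.1); lin(c,.18,.25)
    save(cam("wrist")[0],f"placed{k}"); look("setter_1",.028,c,.04); print(c)
E
python3 - <<'E'
from s import *
im,M,E=cam("wrist")
a,ta=axis((308,177),(319,331),.015,M,E); b,tb=axis((481,187),(467,320),.012,M,E)
pick(a,ta)
place(3)
E
```

```text
len 0.14597603698784897 centre [0.49593653 0.25380715] ang -89.45252276470121
len 0.12700198879719796 centre [0.34607041 0.25318694] ang -92.76429798010638
setter_1 (np.float64(0.00741065690283182), array([0.49755488, 0.24657536]), [243.1, 108.0, 14.7, 125.2], 0.62)
grip w 0.183 f 59.8 t 25.7
lift w 0.186 f 58.9 t 27.0
above w 0.186 f 58.9 t 28.1
True [ 0.5921 -0.0024  0.0162]
low w 0.187 f 59.8 t 29.9
setter_1 (np.float64(0.0014121485742368874), array([ 0.59108132, -0.00240744]), [244.0, 112.6, 15.8, 133.0], 0.61)
[ 0.59249313 -0.00243806]
```

Run:
```python
from s import *
b=np.array([.346,.2505]); tb=np.deg2rad(-92.8)
pick(b,tb)
place(2)
```

```text
setter_1 (np.float64(0.0044008589649856215), array([0.3432714 , 0.24704713]), [245.6, 119.1, 20.9, 108.2], 0.81)
grip w 0.175 f 59.3 t 35.5
lift w 0.181 f 58.6 t 36.7
above w 0.178 f 58.7 t 38.0
True [ 0.5461 -0.0035  0.0162]
low w 0.18 f 59.4 t 39.8
setter_1 (np.float64(0.004364455123395167), array([ 0.54258994, -0.00163681]), [243.4, 125.4, 21.4, 110.7], 0.72)
[ 0.54650687 -0.00356194]
```

Run:
```python
from s import *
down([.55,-.06],.30,-np.pi/2)
im,M,E=cam("wrist"); save(im,"w6")
look("bolt_grip",.1,np.array([.627,-.22]),.08)
# red grip: centroid of top face area
hsv=cv2.cvtColor(im,cv2.COLOR_RGB2HSV); r=((hsv[:,:,0]<8)|(hsv[:,:,0]>172))&(hsv[:,:,1]>170)&(hsv[:,:,2]>70)
n,l,s,c=cv2.connectedComponentsWithStats(r.astype(np.uint8)); k=[i for i in range(1,n) if s[i,4]>100]; print([(c[i].round(),s[i].tolist()) for i in k])
H=pol(.115)
for th in (0,.02,-.02):
    ang=PTH+np.pi+1.309-th; print(th,H+.227*np.array([np.cos(ang),np.sin(ang)]))
g=H+.227*np.array([np.cos(PTH+np.pi+1.309),np.sin(PTH+np.pi+1.309)])
print(pix([[*g,.106],[*g,.064]],M,E))
```

```text
bolt_grip (np.float64(0.005302557174635104), array([ 0.62918473, -0.21516843]), [164.9, 16.7, 31.0, 33.1], 0.59)
[(array([178.,  28.]), [168, 16, 21, 25, 404])]
0 [ 0.63108909 -0.22082561]
0.02 [ 0.62668735 -0.21971402]
-0.02 [ 0.63551217 -0.22184894]
[[177.85948813  26.85564191]
 [186.78935672  36.26927313]]
```

View pics/w6.png

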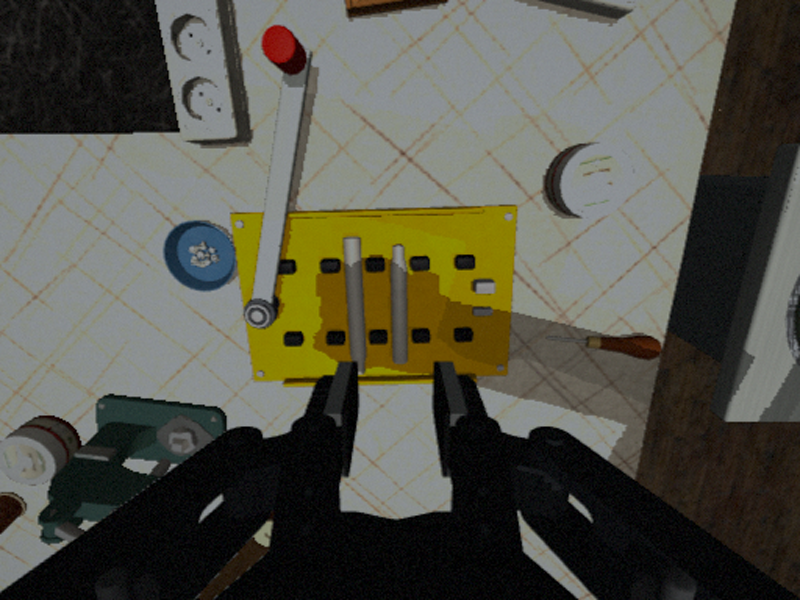

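Both setters lie in their cradles, at (355,303) and (400,303). The red grip at (285,48) agrees with the polisher model. Next I'll swing the bar along its arc and drive the bolt.

```bash
cat > bar.py <<'E'
from h import *
H=pol(.115); Z=.073
def at(th,r=.227):
    b=PTH+np.pi+1.309-th; return H+r*np.array([np.cos(b),np.sin(b)]),b
if __name__=="__main__":
    g,b=at(0); bot.set_gripper(.6)
    down(g,.17,b); lin(g,Z,.1,until_force=15)
    bot.set_gripper(0,50); state("grip"); w0=bot.read_gripper_width()
    f0=np.array(bot.read_ft_force()); lost=False
    for th in np.linspace(0,1.309,16)[1:]:
        g,b=at(th); lin(g,Z,.08,rotation=q(b))
        if abs(bot.read_gripper_width()-w0)>.05: lost=True; break
    state(f"th {th:.2f} lost {lost}"); print((np.array(bot.read_ft_force())-f0).round(1),bot.read_position().round(4),bot.read_joint_positions().round(2))
E
python3 bar.py
```

```text
grip w 0.278 f 48.9 t 45.0
th 1.31 lost False w 0.276 f 49.5 t 51.0
[-6.  -2.8 -1. ] [ 0.4566 -0.0059  0.0726] [-0.17  0.34 -0.64  0.59 -0.   -0.2 ]
```

Run:
```python
from bar import *
g,b=at(1.309); p=np.array(bot.read_position()); t=np.array([-np.sin(PTH),np.cos(PTH)])
r=lin(p[:2]+.008*t,Z,.01,until_force=8); p2=np.array(bot.read_position()); print(r,(p2-p).round(4),np.round(bot.read_ft_force(),1))
r=lin(p2[:2]+.001*t,Z-.0165,.03,until_force=25); state("pushed"); print(r,np.round(bot.read_position(),4),np.round(bot.read_ft_force(),1))
```

```text
True [-0.0003  0.0012 -0.0001] [-0.3 -4.4  2. ]
pushed w 0.278 f 50.9 t 52.0
True [ 0.4564 -0.0053  0.0578] [-2.8 -3.1 10.1]
```

Run:
```python
from bar import *
p=np.array(bot.read_position())
r=lin(p[:2],.0555,.02,until_force=25); print(r,np.round(bot.read_position(),4),np.round(bot.read_ft_force(),1))
p=np.array(bot.read_position())
bot.set_gripper(.55); lin(p[:2],.16,.15); bot.wait(.5)
down([.42,-.06],.26,-np.pi/2); im,M,E=cam("wrist"); save(im,"w7"); state("")
print(look("bolt_grip",.08,np.array([.457,-.006]),.06))
```

```text
True [ 0.4564 -0.0062  0.0577] [-3.7 -2.9 11.1]
 w 0.546 f 0.0 t 55.5
bolt_grip (np.float64(0.006749972119196993), array([ 0.45435763, -0.01221128]), [214.4, 196.8, 22.7, 25.1], 0.61)
[ 0.45435763 -0.01221128]
```

View pics/w7.png

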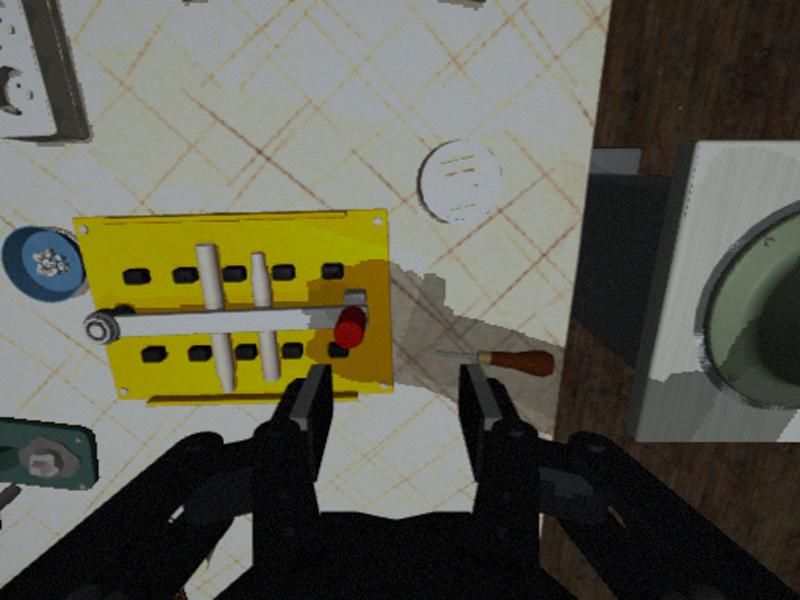

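The bar stays closed over both setters after release, with the red grip at (350,327), so it is latched. Now the timer dial.

Run:
```python
from h import *
a=np.deg2rad(130); p=np.array([.3905,-.3128])
bot.set_gripper(.55); down(p,.2,a)
n=look("timer_grip",.066,p,.04); print(bot.read_joint_positions().round(2))
im,M,E=cam("wrist"); save(im,"w8"); print(pix([[*p,.074],[*(p+.023*np.array([np.cos(a),np.sin(a)])),.074],[*(p-.023*np.array([np.cos(a),np.sin(a)])),.074]],M,E).round()/.64)
```

```text
timer_grip (np.float64(0.00931500444910472), array([ 0.38209419, -0.31681394]), [223.3, 157.7, 42.2, 46.4], 0.89)
[-0.82  0.26 -0.37  0.94  0.    0.05]
[[395.3125 289.0625]
 [395.3125 254.6875]
 [395.3125 321.875 ]]
```

View pics/w8.png

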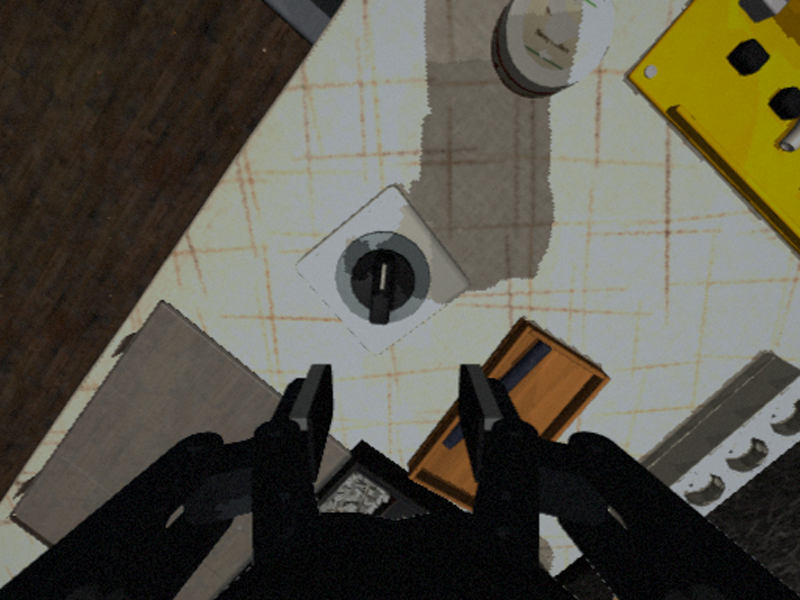

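Run:
```python
from h import *
im,M,E=cam("wrist")
f=lambda u,v,z: world(np.array([u,v])*.64,z,M,E)[0,:2].round(4)
c=[f(*x,.03) for x in((395,185),(298,265),(470,283),(375,352))]; print("box",np.mean(c,0),(c[0]+c[3])/2,(c[1]+c[2])/2,np.linalg.norm(c[0]-c[1]))
print("disc",f(383,278,.033),f(383,278,.044),"mark mid",f(383,276,.074), "mark ends",f(385,262,.074),f(381,290,.074))
cv2.imwrite("pics/d2.png",cv2.resize(im[140:215,205:285,::-1],None,fx=7,fy=7,interpolation=2))
```

```text
box [ 0.384775 -0.3185  ] [ 0.3846  -0.31845] [ 0.38495 -0.31855] 0.09395940612839145
disc [ 0.3855 -0.321 ] [ 0.3839 -0.3186] mark mid [ 0.3787 -0.3109] mark ends [ 0.3737 -0.3029] [ 0.3837 -0.3192]
```

View pics/d2.png

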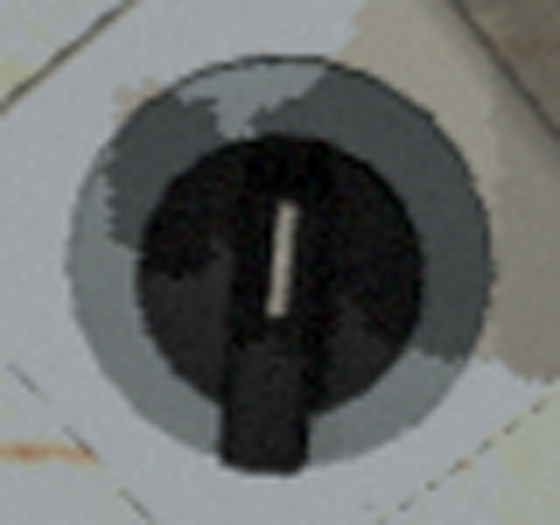

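The disc centre gives the axis at (0.3847, -0.3185). The mark from (290,205) to (275,315) shows the bar at about 122–124°. I'll grip it and turn clockwise by feel.

Run:
```python
from h import *
p=np.array([.3847,-.3185]); a=np.deg2rad(123.5)
down(p,.15,a); lin(p,.085,.1); hit=lin(p,.049,.05,until_force=12); print("hit",hit,bot.read_position().round(4))
bot.set_gripper(0,60); state("grip"); m0=np.array(bot.read_moment()); print("ft",np.round(bot.read_ft_force(),1),m0.round(3))
j=np.array(bot.read_joint_positions()); t0=j[5]
for d in list(np.linspace(0,1.4,8)[1:])+list(np.arange(1.45,1.95,.05)):
    k=j.copy(); k[5]=t0+d; bot.goto_joints(k)
    m=np.array(bot.read_moment())-m0; e=bot.read_joint_efforts()[5]
    print(round(d,2),round(bot.read_joint_positions()[5]-t0,3),m.round(2),round(float(e),2),round(bot.read_gripper_width(),3))
    if d>1.4 and abs(m[2])>.6: break
print(np.round(bot.read_ft_force(),1)); state("")
```

```text
hit False [ 0.3848 -0.3186  0.0491]
grip w 0.151 f 59.0 t 60.1
ft [-4.6 -0.6  5.6] [-0.071  0.674 -0.041]
0.2 0.197 [ 0.28 -0.85  0.01] 0.07 0.152
0.4 0.395 [ 0.43 -1.34  0.02] 0.06 0.148
0.6 0.594 [ 0.51 -1.69  0.  ] 0.04 0.154
0.8 0.794 [ 0.54 -1.92  0.  ] 0.03 0.15
1.0 0.994 [ 0.45 -2.21  0.05] 0.03 0.151
1.2 1.194 [ 0.42 -2.36  0.02] 0.03 0.153
1.4 1.394 [ 0.25 -2.57 -0.01] 0.03 0.152
1.45 1.444 [ 0.21 -2.57  0.03] 0.0 0.147
1.5 1.494 [ 0.16 -2.59  0.  ] 0.0 0.151
1.55 1.544 [ 0.09 -2.65  0.04] 0.0 0.153
1.6 1.594 [ 0.13 -2.65 -0.01] 0.0 0.154
1.65 1.641 [-0.01 -2.53  1.07] 1.07 0.149
[ 9.6 -0.4 -5.3]
 w 0.149 f 61.2 t 63.5
```

The torque jumped to 1.07 N m at 1.64 rad, which is the end stop. I'll release and check everything.

Run:
```python
from h import *
p=np.array(bot.read_position()); bot.set_gripper(.5); lin(p[:2],.16,.15)
down([.45,-.25],.42,-np.pi/2)
im,M,E=cam("wrist"); save(im,"w9"); state("")
```

```text
w 0.496 f 0.0 t 68.2
```

View pics/w9.png

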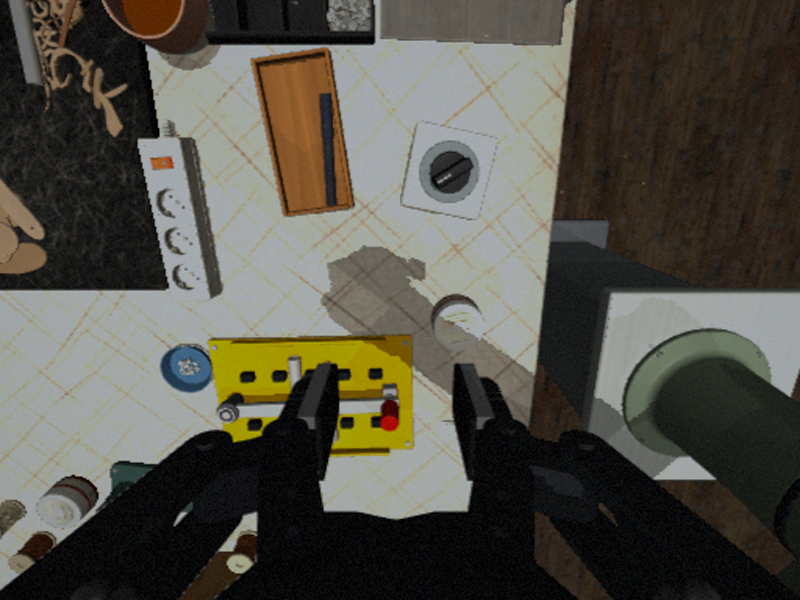

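The dial is at its stop (450,173) and the bar is latched (310,408). The pen at (328,150) has been knocked toward the tray wall. I'll use my last picture as a combined close view of the tray and polisher.

Run:
```python
from h import *
bot.set_gripper(1.0)
down([.55,-.36],.17,np.deg2rad(-82.6)); im,M,E=cam("wrist"); A=im[60:320,130:390].copy()
hsv=cv2.cvtColor(im,cv2.COLOR_RGB2HSV); m=cv2.inRange(hsv,(100,60,10),(130,255,130)); 
c,wh,a,_=rect(m,.015,M,E); print("pen",c,wh,np.rad2deg(a))
T=np.array([.557,-.358]);R2=lambda v:np.array([[np.cos(v),np.sin(v)],[-np.sin(v),np.cos(v)]])
print("in tray",R2(np.deg2rad(7.4))@(c-T))
down([.55,-.08],.20,-np.pi/2); B=cam("wrist")[0][60:320,130:390]
cv2.imwrite("pics/fin.png",cv2.resize(np.hstack([A,B])[:,:,::-1],(800,400),interpolation=2)); state("")
```

```text
pen [ 0.73663947 -0.04854219] (84.18811798095703, 45.28498458862305) 68.92033386230469
in tray [0.21800008 0.28374362]
 w 1.0 f 0.0 t 71.0
```

View pics/fin.png

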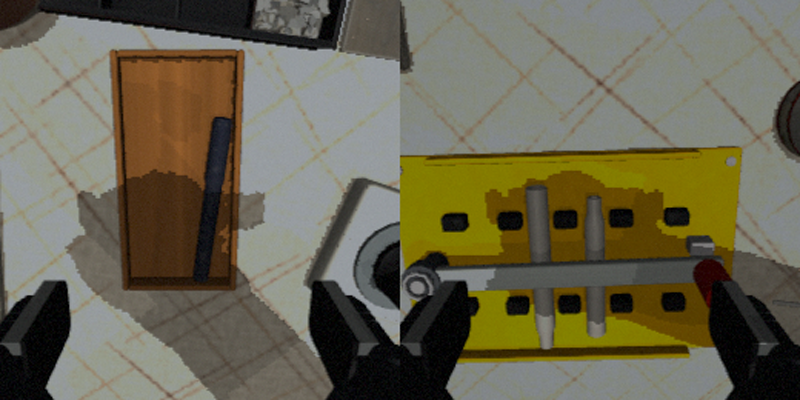

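The pen lies flat inside the tray at (212,200). Both setters sit in their cradles under the latched bar at (540,270) and (595,268). Everything is as asked, so I'll hand the job in.

Run:
```python
from h import *
down([.45,-.2],.35,-np.pi/2); print(bot.close_job())
```

```text
the job is handed in; nothing more can be done
None
```

The job is handed in: the pen is in the tray, both setters on the table are in their own cradles under the latched bar, the dial was then turned to its end stop, and I left the wax tin and spool alone.

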